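Lock the deep clamp nut at the tray station

TASK

The clamp nut at the bottom of the deep bore in the tall rectangular block is still unlocked. Take hold of the crossbar of the long T-handled socket extension standing on it and turn it clockwise, seen from above, until the crossbar lies in line with the two raised ribs on top of the block (less than a quarter turn). Leave the extension standing upright, fully down on the nut, and do not touch the short T-handle in the low round block.

Things in the scene. Friction and masses are not known exactly. Their poses are not given: they have to be found in the camera images.
- extension: Long loose T-handled steel extension, 0.4 kg, 173 mm tall, upright in the tall block's bore, slotted socket over the nut (5 degrees of play either way, rocks 2-3 mm). Origin: centre of its underside, on the bore floor; z up. Dark crossbar along its x axis: 110 mm long, 16 mm wide (y), 16 mm high, its middle on the shank, 165 mm above the origin (177 mm above the table). Shank 18 mm thick.
- housing: Tall rectangular aluminium block fixed to the table, 140 mm (its x axis) by 84 mm (y), top 90 mm above the table; central 42 mm bore going down to 12 mm above the table. Origin: centre of its underside, at table height, on the bore's axis. Two raised ribs on top lie along its x axis, 36 to 66 mm either side of the centre, 8 mm wide, 5 mm high. Place and yaw vary.
- clamp_nut: Steel nut, two-flat head 28 mm (its x axis) by 11 by 14 mm high, hidden under the extension. Origin: on the bore floor, 12 mm above the table. Its x axis starts parallel to the crossbar, 46-72 degrees anticlockwise (from above) of the block's x axis; locked when parallel to it. Turns with 0.12 N m of friction, stays where left, stopped 5 degrees the wrong (anticlockwise) way.
- short_extension: Look-alike to leave alone: same steel and 110 mm crossbar but only 103 mm tall, standing in a low round aluminium block (110 mm diameter, 45 mm high). Origin: centre of its underside, 12 mm above the table; crossbar along its x axis, its middle 107 mm above the table.

How it is judged:
At the end, for the whole second after the job is handed in: The clamp nut and the long extension's crossbar are both within 15 degrees of the line of the block's ribs; the extension stands at rest in the bore, fully down on the nut (within 6 mm of the bore floor) and upright within 8.5 degrees (angle between the x axis of each of clamp_nut, extension and the x axis of housing, either way round below 0.26 rad and z of extension in the frame of housing below 0.018 m and horizontal distance between extension and housing below 0.012 m and angle between extension's own z axis and vertical below 0.15 rad and linear speed of extension below 0.02 m/s); the robot touches nothing.
It fails at once if the robot touches the short T-handle (more than 1 N) (contact force between any of the fingers, the arm and short_extension above 1 N).
It also fails if it takes over 32 s, if anything falls off the work surface, if the arm or the gripper's body presses on something with over 40 N, if the wrist force passes 120 N, or if a joint passes its speed limit or range.

ROBOT

A 6-joint arm with a two-finger parallel gripper is mounted at the origin on the work surface. World frame = base frame: x ahead of the robot, y to its left, z up, the work surface at z = 0. Lengths are in m, angles in rad, forces in N, time in s.
With the tool pointing down it reaches from about 0.375 to 0.975 m from the base axis. Payload 3.8 kg.
Tool frame: the origin (TCP) lies midway between the tips of the shut fingers; the grasp point (between the pads) lies 19 mm behind it; z points along the fingers, y is the direction in which the jaws open and shut (so a half turn about z gives the same grasp; the last joint's range is limited). The gripper opens to 85 mm and grips with 20 to 120 N. Pads are 22 mm wide; open, the fingers measure 114 mm over their backs; the gripper's body (76 mm by 85 mm) begins 54 mm behind the grasp point. The pads swing forward as they close: fully open they stand 13 mm farther back than shut.
Start: joints at [-1.375, 0.264, 1.604, -0, 1.274, -0.037], TCP at [0.156, -0.657, 0.231] pointing down, gripper open.
Joint ranges: [-2.63, 2.63], [-0.94, 2.18], [0.31, 2.57], [-1.31, 4.45], [0, 2.66], [-2.55, 2.55]. Speed limits (rad/s): [2.57, 2.57, 3.14, 3.14, 3.14, 3.14].

INTERFACE

Orientations are given as a rotation vector (axis times angle).
In Python, from workcell import bot gives the robot as it stands.
- The arm moves only by the tool drive_tool, never from a script. Its argument "deltas" is a list of rows, each an object with "hand": the opening, from 0 (shut) to 1 (fully open); "offset": the shift along the world's x, y, z in cm, a list of three; "angular": the turn, a rotation vector about the world's x, y, z in degrees, a list of three. A call has 1 to 8 rows; each row is the pose to reach, as a shift and turn from the pose commanded when the call began; what a row does not reach only later rows make up. A row lasts 1/8 s, in which the tool goes at most 62.5 mm and 10.7 degrees, less where a joint would pass 70% of its speed; a pose out of reach is approached as far as the arm can. A call with a gripper value outside its range is refused whole. The fingers move at their own pace and stop on an object; "force" is the grip in N (left out, the last holds). Time passes only in rows, so rows that repeat a pose let the fingers close. It gives the time, the measured TCP pose, the force and the opening at its end, in the units of the state.
- bot.read_state(): the state, without advancing time (a new reading comes with each control period).
- bot.read_camera(name): name is "scene" or "top" or "wrist"; returns a dict with "frame" (400x640x3 uint8, blue, green, red), "mtx" (3x3 intrinsics, pixels), "R" (3x3) and "t" (3): a world point X has camera coordinates R X + t. Camera axes: x right, y down, z forward; pixel columns grow to the right and rows downward; lengths in m; the calibration is good to about 2 mm. A picture is of the moment at which its call begins. There is no depth.
- bot.finish_job(): hands the job in, once; it reports no verdict.
The state is a dict: "time": time; "q": joint angles; "joint_vel": joint speeds; "joint_torque": joint torques, N m; "tool_pos": TCP position; "tcp_rot": TCP orientation; "wrist_force": force on the tool from outside, world axes, zero at the start; "torque": the same for the moment, N m; "width": opening from 0.0 (shut) to 1.0 (fully open).
Only numpy, scipy, OpenCV 4.12 (cv2) and the standard library are available. Lean on these libraries where they do the work, as an engineer would, in place of code of your own. Each camera call takes 0.05 s, during which the arm holds its last target. There are 200 camera calls.

## Working session

There is one attempt and no reset: what is moved stays moved. The work goes in short steps, Python scripts to look and compute and a tool call to move; the robot and the scene stay as the last step left them, time stands still between calls to the robot, and variables do not carry over. Pictures are saved under pics/ and viewed, about 8 in all and at most 12, crops included, and the job is handed in when it is done.

Besides the shell and the picture viewer there is one more tool, called as name(argument=value, ...), one argument or row to a line, values as JSON. drive_tool: Moves the arm, as the interface text tells. Its arguments: {"type":"object","properties":{"deltas":{"type":"array"},"force":{"type":"number"}},"required":["deltas"]}

```bash
mkdir -p pics; python3 - <<'E'
from workcell import bot
import cv2,pickle,numpy as np
d={}
for n in ("top","scene"):
    c=bot.read_camera(n); d[n]=c; cv2.imwrite(f"pics/{n}0.png",c["frame"]); print(n,(-c["R"].T@c["t"]).round(3),c["mtx"][0,0])
pickle.dump(d,open("c0.pkl","wb"))
s=bot.read_state(); print(s["time"],s["tool_pos"],s["tcp_rot"],s["width"])
E
```

```text
top [0.499 0.015 0.837] 464.4750221177721
scene [0.897 0.371 0.48 ] 396.6571263628723
0.1 [ 0.15560296 -0.65612759  0.2300616 ] [-3.11829017e+00 -3.64622891e-01  2.20909898e-04] 1.0004889908455687
```

View pics/top0.png

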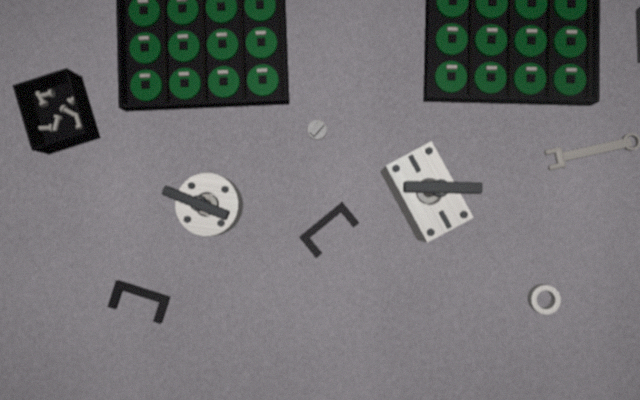

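View pics/scene0.png

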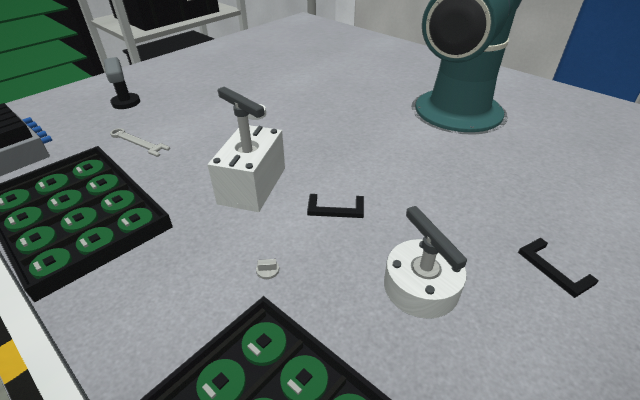

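The top view shows the tall block near (428,192), with its crossbar running from (404,187) to (482,188) and the ribs at (415,163) and (446,218). The short T-handle is at (206,203). Next I measure the block and crossbar.

```bash
cat > h.py <<'E'
import numpy as np,cv2
def ray(c,uv,z):
    uv=np.atleast_2d(uv).astype(float); d=np.c_[uv,np.ones(len(uv))]@np.linalg.inv(c["mtx"]).T@c["R"]
    o=-c["R"].T@c["t"]; return o+d*((z-o[2])/d[:,2])[:,None]
def rect(p):  # centre, long-axis angle deg, sizes in mm
    (cx,cy),(w,h),a=cv2.minAreaRect((p[:,:2]*1000).astype(np.float32))
    if w<h: a+=90;w,h=h,w
    return np.round([cx,cy],1),round((a+90)%180-90,1),round(w,1),round(h,1)
E
python3 - <<'E'
import pickle; from h import *
c=pickle.load(open("c0.pkl","rb"))["top"]; g=cv2.cvtColor(c["frame"],cv2.COLOR_BGR2GRAY)
roi=np.zeros_like(g); roi[125:255,372:500]=1
def big(m,k=1): 
    cs,_=cv2.findContours(m.astype(np.uint8),cv2.RETR_EXTERNAL,cv2.CHAIN_APPROX_NONE)
    return sorted(cs,key=cv2.contourArea)[::-1][:k]
br=big((g>165)*roi,2)
P=np.vstack(br)[:,0]; print("block top",rect(ray(c,P,.09)),[cv2.contourArea(b) for b in br])
for b in big((g<90)*roi,5): print("dark",cv2.contourArea(b),b[:,0].mean(0),rect(ray(c,b[:,0],.185)))
dk=[rect(ray(c,b[:,0],.095)) for b in big((g<90)*roi,7)[1:]]
print(dk)
roi=np.zeros_like(g); roi[160:245,150:250]=1
for b in big((g<90)*roi,1): print("short",rect(ray(c,b[:,0],.115)))
E
```

```text
block top (array([ 547.6, -143.8]), 27.5, 140.6, 84.3) [3412.5, 0.0]
dark 834.0 [442.72352941 187.28235294] (array([ 544.6, -142.3]), 89.0, 107.6, 23.9)
dark 337.0 [401.73026316 204.20394737] (array([523.1, -84.7]), 27.5, 113.2, 7.9)
dark 35.5 [444.80645161 219.22580645] (array([ 501.8, -144.6]), 25.4, 22.4, 4.4)
dark 30.5 [414.20689655 163.24137931] (array([ 580.8, -103.4]), 27.9, 22.0, 4.1)
dark 15.5 [463.30769231 214.23076923] (array([ 508.6, -170.8]), 89.4, 7.0, 5.6)
[(array([526.3, -98.5]), 27.5, 128.9, 9.0), (array([ 502.1, -166.7]), 25.4, 25.5, 5.0), (array([ 592. , -119.8]), 27.9, 25.0, 4.7), (array([ 509.9, -196.5]), 89.4, 7.9, 6.4), (array([ 481.8, -142.8]), -1.1, 6.4, 6.3), (array([ 612.1, -143. ]), -46.1, 6.8, 6.8)]
short (array([534.5, 225.3]), 65.1, 109.2, 23.8)
```

Block: centre (0.548, -0.144), yaw 27.5°, and its size matches at 140.6×84.3 mm. The crossbar is at 89°, so it has to turn about 61.5° clockwise. I'll grip it about 28 mm from the shank on the −y side and swing it about the bore axis.

drive_tool(
  deltas=[
    {"hand": 1,"offset": [3.5,4.5,0.5],"angular": [0,0,9]},
    {"hand": 1,"offset": [7.5,9.5,1],"angular": [0,0,19]},
    {"hand": 1,"offset": [11.2,14.2,1.5],"angular": [0,0,28]},
    {"hand": 1,"offset": [15,19,2],"angular": [0,0,38]},
    {"hand": 1,"offset": [18.7,23.7,2],"angular": [0,0,47]},
    {"hand": 1,"offset": [22.5,28.5,2],"angular": [0,0,57]},
    {"hand": 1,"offset": [26.2,33.2,2],"angular": [0,0,66]},
    {"hand": 1,"offset": [30,38,2],"angular": [0,0,75.7]},
  ],
  force=60,
)

```text
time: 1.1
tool_pos: [0.4564, -0.275, 0.251]
tcp_rot: [-2.234, -2.209, 0.0]
wrist_force: [0.6, -1.1, 0.5]
width: 1.004
```

drive_tool(
  deltas=[
    {"hand": 1,"offset": [4.4,5.3,0],"angular": [0,0,0]},
    {"hand": 1,"offset": [8.8,10.6,0],"angular": [0,0,0]},
    {"hand": 1,"offset": [8.8,10.6,0],"angular": [0,0,0]},
    {"hand": 1,"offset": [8.8,10.6,0],"angular": [0,0,0]},
  ],
)

```text
time: 1.6
tool_pos: [0.5436, -0.1703, 0.2507]
tcp_rot: [-2.237, -2.204, 0.002]
wrist_force: [0.0, -0.6, 0.2]
width: 0.999
```

```bash
cat > look.py <<'E'
import sys; from workcell import bot; from h import *
from scipy.spatial.transform import Rotation as Ro
n=sys.argv[2]; c=bot.read_camera(n); cv2.imwrite(sys.argv[1],c["frame"])
s=bot.read_state(); R=Ro.from_rotvec(s["tcp_rot"]).as_matrix()
print(s["time"],s["tool_pos"].round(4),"jaw",np.degrees(np.arctan2(R[1,1],R[0,1])).round(1),"tz",R[:,2].round(3),s["width"],s["wrist_force"].round(1),"q",s["q"].round(2))
import pickle; pickle.dump(c,open("c_"+n+".pkl","wb"))
E
python3 look.py pics/w1.png wrist
```

```text
1.65 [ 0.5431 -0.1712  0.2508] jaw -0.9 tz [-0.001 -0.    -1.   ] 0.9990214822313817 [ 0.   0.3 -0.4] q [-0.35  0.05  1.81 -0.    1.28 -0.33]
```

View pics/w1.png

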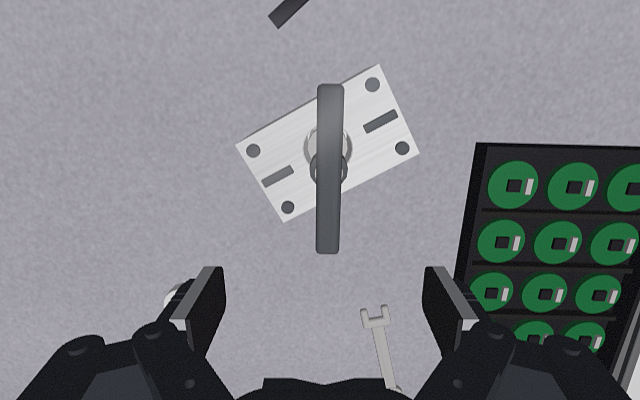

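In the wrist view the bar runs from (330,84) to (327,253) and lies between the open fingers, whose midpoint is near column 325. The block is behind it. I check the bar's position once from here.

```bash
python3 - <<'E'
import pickle; from h import *
c=pickle.load(open("c_wrist.pkl","rb")); g=cv2.cvtColor(c["frame"],cv2.COLOR_BGR2GRAY)
print((-c["R"].T@c["t"]).round(3))
# bar edges by row in the two parts clear of shank; top face ~ 0.185
pts=[]
for v in list(range(92,120,4))+list(range(215,245,4)):
    r=np.where(g[v,300:360]<130)[0]+300; pts.append((r.min(),r.max(),v))
pts=np.array(pts); L=ray(c,pts[:,[0,2]],.185);Rr=ray(c,pts[:,[1,2]],.185)
print("width",(np.linalg.norm(L-Rr,axis=1)*1e3).round(1))
m=(L+Rr)/2; k=np.polyfit(m[:,1],m[:,0],1); print("angle",90-np.degrees(np.arctan(k[0])),"x at y=-.144,-.171",np.polyval(k,[-.144,-.171]))
print("ends",ray(c,[(330.5,84),(327.5,253)],.185).round(4))
roi=np.zeros_like(g); roi[60:230,230:425]=1
cs,_=cv2.findContours(((g>165)*roi).astype(np.uint8),0,1); P=np.vstack([x for x in cs if len(x)>20])[:,0]; print("block",rect(ray(c,P,.09)))
E
```

```text
[ 0.545 -0.087  0.393]
width [14.9 15.  19.1 23.8 15.1 15.2 14.7 14.8 14.9 14.9 15.  15.  15.1 15.2
 15.9]
angle 89.01905130761124 x at y=-.144,-.171 [0.5470915 0.5466292]
ends [[ 0.5492 -0.088   0.185 ]
 [ 0.5464 -0.1953  0.185 ]]
block (array([ 554.3, -138.4]), 29.3, 158.1, 98.1)
```

The wrist and top views agree: the bar is at 89.0° with x = 0.5468 at the grip. (The wrist block fit came out at 158×98 mm, so I reject it and keep the top-view one.) I shift +3 mm in x, descend and grip.

drive_tool(
  deltas=[
    {"hand": 1,"offset": [0.35,0,-3],"angular": [0,0,0]},
    {"hand": 0.9,"offset": [0.35,0,-6],"angular": [0,0,0]},
    {"hand": 0.7,"offset": [0.35,0,-9.3],"angular": [0,0,0]},
    {"hand": 0.5,"offset": [0.35,0,-9.3],"angular": [0,0,0]},
    {"hand": 0.3,"offset": [0.35,0,-9.3],"angular": [0,0,0]},
    {"hand": 0,"offset": [0.35,0,-9.3],"angular": [0,0,0]},
    {"hand": 0,"offset": [0.35,0,-9.3],"angular": [0,0,0]},
    {"hand": 0,"offset": [0.35,0,-9.3],"angular": [0,0,0]},
  ],
  force=50,
)

```text
time: 2.65
tool_pos: [0.5483, -0.1717, 0.1605]
tcp_rot: [2.237, 2.201, 0.001]
wrist_force: [-2.1, -1.4, 6.5]
width: 0.177
```

drive_tool(
  deltas=[
    {"hand": 0,"offset": [0,0,0],"angular": [0,0,0]},
    {"hand": 0,"offset": [0,0,0],"angular": [0,0,0]},
  ],
)

```text
time: 2.9
tool_pos: [0.5483, -0.1716, 0.1605]
tcp_rot: [2.237, 2.201, 0.001]
wrist_force: [-1.8, -1.6, 7.0]
width: 0.175
```

```bash
python3 look.py pics/s2.png scene; python3 - <<'E'
import numpy as np
p=np.array([.547,-.1705]);c=np.array([.5476,-.1435])
for a in range(0,73,6):
    t=np.radians(-a);R=np.array([[np.cos(t),-np.sin(t)],[np.sin(t),np.cos(t)]]);print(a,((R@(p-c)+c-p)*100).round(2))
E
```

```text
2.95 [ 0.5484 -0.1716  0.1605] jaw -0.9 tz [ 0.003 -0.002 -1.   ] 0.1778097872111025 [-2.2 -2.2  6.7] q [-0.35  0.13  1.9  -0.    1.11 -0.33]
0 [0. 0.]
6 [-0.28  0.02]
12 [-0.56  0.07]
18 [-0.83  0.15]
24 [-1.09  0.26]
30 [-1.34  0.39]
36 [-1.58  0.55]
42 [-1.79  0.73]
48 [-1.99  0.94]
54 [-2.16  1.16]
60 [-2.31  1.4 ]
66 [-2.43  1.66]
72 [-2.53  1.92]
```

View pics/s2.png

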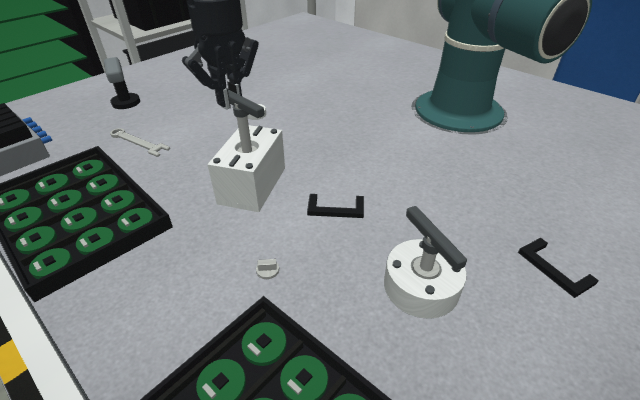

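The opening of 0.178 is about 15 mm, so the bar is held, gripped beside the shank on the far side. Now the clockwise swing, 36° first.

drive_tool(
  deltas=[
    {"hand": 0,"offset": [-0.28,0.02,0],"angular": [0,0,-6]},
    {"hand": 0,"offset": [-0.56,0.07,0],"angular": [0,0,-12]},
    {"hand": 0,"offset": [-0.83,0.15,0],"angular": [0,0,-18]},
    {"hand": 0,"offset": [-1.09,0.26,0],"angular": [0,0,-24]},
    {"hand": 0,"offset": [-1.34,0.39,0],"angular": [0,0,-30]},
    {"hand": 0,"offset": [-1.58,0.55,0],"angular": [0,0,-36]},
    {"hand": 0,"offset": [-1.58,0.55,0],"angular": [0,0,-36]},
  ],
)

```text
time: 3.82
tool_pos: [0.5319, -0.1657, 0.1605]
tcp_rot: [2.809, 1.402, 0.001]
wrist_force: [-2.8, -1.1, 8.2]
width: 0.174
```

```bash
python3 look.py pics/w3.png wrist
```

```text
3.875 [ 0.532  -0.1657  0.1605] jaw -36.9 tz [ 0.002 -0.002 -1.   ] 0.17606604339383572 [-3.7 -1.3  7.1] q [-0.35  0.1   1.94 -0.    1.11  0.3 ]
```

View pics/w3.png

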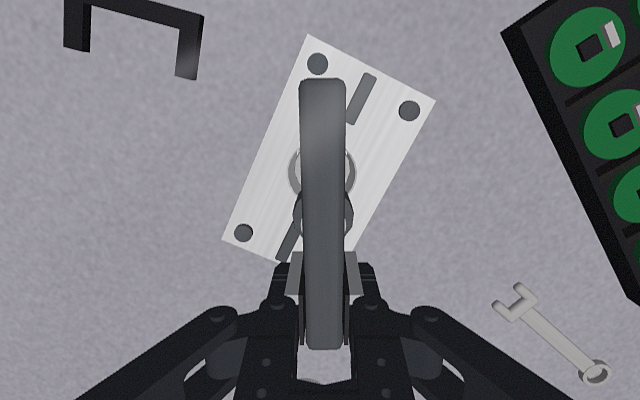

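The bar (columns 302–345) has turned with the gripper and stays centred in it. I turn the remaining 29°, taking the total to 65° so that the nut's lag in the play is covered.

drive_tool(
  deltas=[
    {"hand": 0,"offset": [-0.21,0.18,0],"angular": [0,0,-6]},
    {"hand": 0,"offset": [-0.41,0.39,0],"angular": [0,0,-12]},
    {"hand": 0,"offset": [-0.58,0.61,0],"angular": [0,0,-18]},
    {"hand": 0,"offset": [-0.73,0.85,0],"angular": [0,0,-24]},
    {"hand": 0,"offset": [-0.83,1.06,0],"angular": [0,0,-29]},
    {"hand": 0,"offset": [-0.83,1.06,0],"angular": [0,0,-29]},
    {"hand": 0,"offset": [-0.83,1.06,0],"angular": [0,0,-29]},
  ],
)

```text
time: 4.75
tool_pos: [0.5238, -0.1548, 0.1605]
tcp_rot: [3.071, 0.655, 0.002]
wrist_force: [-3.5, -0.4, 8.8]
width: 0.175
```

```bash
python3 look.py pics/w4.png wrist
```

```text
4.8 [ 0.5238 -0.1548  0.1605] jaw -65.9 tz [ 0.002 -0.001 -1.   ] 0.17574356591653686 [-3.3  0.6  8.2] q [-0.33  0.08  1.96 -0.    1.11  0.82]
```

View pics/w4.png

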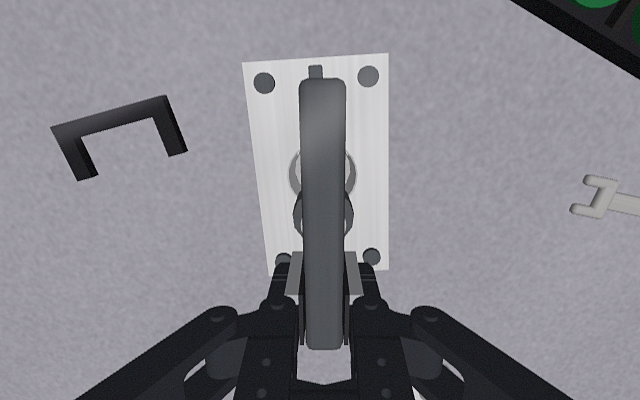

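The bar now lies along the block, over the rib at (316,70), about 3° past the line as intended. I release it and lift clear.

drive_tool(
  deltas=[
    {"hand": 0.3,"offset": [0,0,0],"angular": [0,0,0]},
    {"hand": 0.6,"offset": [0,0,0],"angular": [0,0,0]},
    {"hand": 0.9,"offset": [0,0,0],"angular": [0,0,0]},
    {"hand": 0.9,"offset": [0,0,0],"angular": [0,0,0]},
    {"hand": 0.9,"offset": [0,0,2],"angular": [0,0,0]},
    {"hand": 0.9,"offset": [0,0,5],"angular": [0,0,0]},
    {"hand": 0.9,"offset": [0,0,9],"angular": [0,0,0]},
    {"hand": 0.9,"offset": [0,0,12],"angular": [0,0,0]},
  ],
)

```text
time: 5.8
tool_pos: [0.5235, -0.1548, 0.28]
tcp_rot: [3.072, 0.654, 0.002]
wrist_force: [-0.5, 0.3, -1.1]
width: 0.904
```

drive_tool(
  deltas=[
    {"hand": 0.9,"offset": [-2,-5,0],"angular": [0,0,0]},
    {"hand": 0.9,"offset": [-4,-11,0],"angular": [0,0,0]},
    {"hand": 0.9,"offset": [-6,-17,0],"angular": [0,0,0]},
    {"hand": 0.9,"offset": [-8,-22,0],"angular": [0,0,0]},
    {"hand": 0.9,"offset": [-8,-22,0],"angular": [0,0,0]},
  ],
)

```text
time: 6.42
tool_pos: [0.4413, -0.378, 0.2779]
tcp_rot: [3.074, 0.646, -0.001]
wrist_force: [0.3, 0.6, 0.9]
width: 0.899
```

```bash
python3 look.py pics/t5.png top; python3 look.py pics/s5.png scene; python3 - <<'E'
import pickle; from h import *
c=pickle.load(open("c_top.pkl","rb")); g=cv2.cvtColor(c["frame"],cv2.COLOR_BGR2GRAY)
roi=np.zeros_like(g); roi[125:255,385:480]=1
cs,_=cv2.findContours(((g<90)*roi).astype(np.uint8),0,1)
for b in sorted(cs,key=cv2.contourArea)[::-1][:3]: print(b[:,0].mean(0),rect(ray(c,b[:,0],.185)))
a=cv2.imread("pics/t5.png")[120:260,360:500];b=cv2.imread("pics/s5.png")[70:230,180:340]
cv2.imwrite("pics/m5.png",np.hstack([cv2.resize(a,(400,400)),cv2.resize(b,(400,400))]))
E
```

```text
6.475 [ 0.4422 -0.3761  0.2778] jaw -66.2 tz [-0.     0.001 -1.   ] 0.9029530146242489 [-0.   0.3 -0. ] q [-0.75  0.06  1.75  0.    1.33  0.41]
6.525 [ 0.4428 -0.3749  0.2779] jaw -66.1 tz [-0.     0.001 -1.   ] 0.8956234173713301 [-0.4  0.1 -0.9] q [-0.75  0.06  1.75  0.    1.33  0.41]
[440.10795455 186.73863636] (array([ 545.5, -133.6]), 27.4, 108.7, 38.2)
[402.38410596 205.04635762] (array([522. , -85.5]), 27.6, 114.4, 7.5)
[414.13793103 163.24137931] (array([ 580.7, -103.3]), 28.6, 22.0, 4.2)
```

View pics/m5.png

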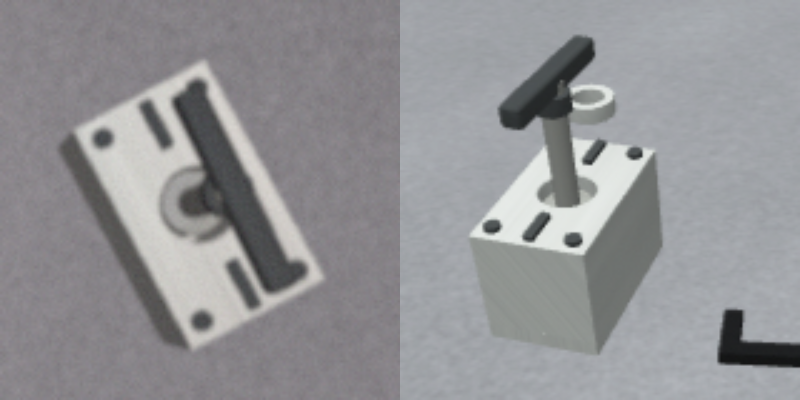

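The bar looks parallel to the ribs and the shank stands as before, but the bar blob merged with the screw holes. I redo the angle, centre and height with an opened mask, triangulating the two bar ends from both views.

```bash
python3 - <<'E'
import pickle; from h import *
T=pickle.load(open("c_top.pkl","rb"));S=pickle.load(open("c_scene.pkl","rb"));old=pickle.load(open("c0.pkl","rb"))
def bar(c,sl,thr,k):
    g=cv2.cvtColor(c["frame"],cv2.COLOR_BGR2GRAY); m=np.zeros_like(g); m[sl]=(g[sl]<thr)
    m=cv2.morphologyEx(m,cv2.MORPH_OPEN,np.ones((k,k),np.uint8))
    cs,_=cv2.findContours(m,0,1); return max(cs,key=cv2.contourArea)[:,0]
def mid(c,p):  # image centre and ends of the long axis
    (x,y),(w,h),a=cv2.minAreaRect(p.astype(np.float32)); 
    if w<h:a+=90;w,h=h,w
    d=np.array([np.cos(np.radians(a)),np.sin(np.radians(a))])*w/2; return np.array([[x,y]-d,[x,y],[x,y]+d])
sT=(slice(125,255),slice(412,490)); sS=(slice(75,125),slice(210,285))
for n,t,s in (("before",old["top"],old["scene"]),("after",T,S)):
    slT=(slice(125,255),slice(402,490)) if n=="before" else sT
    p=bar(t,slT,90,7); print(n,"top z.185",rect(ray(t,p,.185)),mid(t,p).round().tolist())
    q=bar(s,sS,80,5); b=mid(s,q); a=mid(t,p); print(b.round().tolist())
    if (b[0,0]>b[2,0])!=(a[0,0]>a[2,0]) and n=="before": pass
    P=[c["mtx"]@np.c_[c["R"],c["t"]] for c in (t,s)]
    for bb in (b,b[::-1]):
        X=cv2.triangulatePoints(P[0],P[1],a.T,bb.T); X=(X[:3]/X[3]).T; print((X*1e3).round(1).tolist())
E
```

```text
before top z.185 (array([ 545.4, -142.3]), 89.3, 107.7, 19.7) [[481.0, 188.0], [442.0, 188.0], [404.0, 188.0]]
[[263.0, 108.0], [249.0, 108.0], [235.0, 108.0]]
[[524.9, -183.4, 152.1], [541.9, -143.0, 163.9], [560.2, -99.2, 185.2]]
[[538.7, -201.8, 143.3], [541.9, -143.0, 163.9], [545.3, -88.0, 183.6]]
after top z.185 (array([ 544.3, -133.5]), 26.1, 106.3, 34.5) [[419.0, 155.0], [436.0, 189.0], [454.0, 223.0]]
[[260.0, 93.0], [242.0, 108.0], [223.0, 122.0]]
[[573.9, -90.5, 222.1], [546.4, -138.5, 167.5], [517.4, -192.2, 108.7]]
[[597.0, -115.2, 170.0], [546.4, -138.5, 167.5], [494.7, -159.7, 168.6]]
```

```bash
python3 -c "
from workcell import bot
print(bot.finish_job())"
```

```text
the job is handed in; nothing more can be done
None
```

I gripped the long extension's crossbar about 28 mm from its shank and turned it 65° clockwise about the bore axis. I then released it, backed clear and handed the job in at about 6.5 s of the 32 s. The arm never went near the short T-handle.

- **Alignment:** two-view triangulation puts the crossbar at about 23.5°, against 27.5° for the ribs, so it is about 4° past the line. That was deliberate, to cover the nut's lag in the 5° of play. The nut itself is hidden. Given the play, it should lie between about 19° and 29°, within 9° of the ribs.
- **Standing and seating:** the two bar ends came out level (170 and 169 mm), and the shank leans no differently in the scene view than at the start. I never lifted the extension, and I pressed lightly down on it (7–9 N) while turning.
- **Checks that were off:**
    - The triangulated bar height read 168 mm instead of the nominal 177 mm. The same method read 164 mm before the turn, so I took this as segmentation bias.
    - In the final top view the bar blob merged with the screw holes, giving a width of 34 mm. Its centre is about 5 mm off in y for that reason. Even if that were real, it would be less than 2° of lean.
    - An earlier wrist-camera fit of the block gave the wrong size (158×98 mm), so I rejected it.

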